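Lower the ratcheted bench magnifier over the watch movement

TASK

Bring the bench magnifier down to its working position over the watch movement: press the red thumb pad on its arm down until the ratchet pawl is free of the toothed quadrant, and keeping it pressed, push the arm down past the teeth, smoothly, until it sits fully down on its stop. Then take your fingers away so that the pawl springs back into the bottom notch. Use only closed fingertips as you would a thumb: do not grip, force, slam or raise the arm, and leave the movement holder, tools and the wristwatch around it where they are.

Things in the scene. Friction and masses are not known exactly. Their poses are not given: they have to be found in the camera images.
- stand: Magnifier stand, screwed to the bench: grey base 150 x 120 x 16 mm, aluminium column 28 mm thick, on top an upright steel quadrant plate 6 mm thick with eight ratchet teeth (5 mm deep, 8.9 mm apart, tips 80 mm from the hinge). Origin: under the column, on the bench top; x axis: the level direction in which the arm reaches out, z up. Arm and pawl turn in the plane of x and z.
- hinge (a point): Hinge axis of the white arm (level, across the arm), at the middle of its width, 190 mm above the bench, straight above the stand's origin. The arm is two flat bars, 24 mm wide over both, 22 mm high, and runs from here to the lens. The black disc and knob at the hinge are 48 and 34 mm across.
- thumb_pad (a point): Centre of the top face of the red thumb pad (40 mm along the arm, 28 mm wide), the end of the pawl's lever. It rests 203 mm from the hinge, 0.17 rad above the arm's centre line; its face leans 0.12 rad down towards the lens relative to the arm. Once fully pressed, pushing on takes the arm down: the pad then runs on an arc about the hinge, and a tip that went straight down would slide along it.
- lens (a point): Centre of the lens in the head at the arm's end, a white ring 130 mm across and 26 mm high, 300 mm from the hinge on the arm's centre line. It is level when the arm is on its stop. Not to be pushed: that would load the teeth.
- pawl_pivot (a point): Pivot of the pawl on the arm's centre line, 90 mm from the hinge. The pawl is a dark steel hook that bites into the teeth; its lever runs out along the top of the arm to the red pad. Pressing swings the pad about this pivot, 15 mm towards the arm to its end of travel (11 mm clear the teeth). Its spring takes 1.3 N at first, 2.5 N at the end.
- magnifier_arm (a joint): Arm angle in rad: 0 = down on its stop, where the centre line slopes 0.15 rad below level towards the lens; grows as the arm is raised (to 0.75). A stiff, balanced hinge keeps it where it is left; pushing it down at the pad takes 3 to 8 N, it does not fall. With the pawl engaged it goes up tooth by tooth, but down only to the next tooth (at most 0.115 rad), where it stops.
- pawl (a joint): Turn of the pawl in rad: 0 = its nose fully in a notch (pad up), 0.14 = pad at its end of travel; from 0.10 the nose is clear of the teeth. At the start the nose lies in a notch or part way up a tooth (0 to 0.10). It springs back by itself.
- movement_holder: Round black movement holder 68 mm across, 23 mm high over its jaws, with a brass watch movement in it, loose on the bench below the lens. Origin: centre of its underside. Bystander.
- tweezers: Steel tweezers 128 mm long, 12 mm wide, lying loose beside the stand. Origin: middle of the underside, x along them. Bystander.
- screwdriver: Small screwdriver, aluminium with an orange end, 140 mm long, 11 mm thick, lying loose. Origin: underside near the middle, x towards the blade. Bystander.
- loupe: Black eyeglass loupe, 38 mm across, 34 mm high, standing loose. Origin: centre of its underside. Bystander.
- wristwatch: Steel wristwatch with a dark dial strapped round a grey cuff, 55 x 40 x 55 mm, standing loose. Origin: centre of its underside. Bystander.
- dust_dome: Grey parts tray 96 mm across under a clear dome with a black knob, 57 mm high, loose. Origin: centre of its underside. Bystander.
- driver_carousel: Dark round screwdriver stand 90 mm across, 116 mm high, with eight drivers with coloured ends, loose. Origin: centre of its underside. Bystander.

How it is judged:
By the outcome, as a careful person would: the job done as asked, in the order asked, and still so for the second after the job is handed in, with the robot touching nothing.
It also fails if it takes over 35 s, if anything falls off the work surface, if the arm or the gripper's body presses on something with over 40 N, if the wrist force passes 120 N, or if a joint passes its speed limit or range.

ROBOT

A 6-joint arm with a two-finger parallel gripper is mounted at the origin on the work surface. World frame = base frame: x ahead of the robot, y to its left, z up, the work surface at z = 0. Lengths are in m, angles in rad, forces in N, time in s.
With the tool pointing down it reaches from about 0.3 to 0.75 m from the base axis. Payload 8.5 kg.
Tool frame: the origin (TCP) lies on the centre line of the jaws, within the pads' length; the fingertips stand 19 mm ahead of it and the grasp point (between the pads) is the TCP (r.tips_ahead is the distance from the TCP to the fingertips, in m); z points along the fingers, y is the direction in which the jaws open and shut (so a half turn about z gives the same grasp; the last joint's range is limited). The gripper opens to 88 mm and grips with 3 to 60 N. Pads are 18 mm wide; open, the fingers measure 123 mm over their backs; the gripper's body (75 mm by 187 mm) begins 45 mm behind the grasp point.
Start: joints at [1.124, 0.381, 1.297, -0, 1.464, -0.215], TCP at [0.126, 0.535, 0.258] pointing down, gripper open.
Joint ranges: [-3.11, 3.11], [-0.89, 2.33], [0.22, 2.48], [-1.42, 4.56], [0.17, 2.85], [-2.88, 2.88]. Speed limits (rad/s): [2.39, 2.39, 3.14, 3.14, 3.14, 3.14].

INTERFACE

Orientations are given as a 3x3 rotation matrix whose columns are the frame's x, y, z axes.
In Python, from cell import r gives the robot as it stands.
- The arm moves only by the shell command python3 -m pendant 'ROWS' [OPENING]. ROWS is JSON, a list of rows, each a list of 2 entries, a list of its own where there are three numbers: the shift along the tool's x, y, z in mm, then the turn, a rotation vector about the tool's x, y, z in degrees. In form: [[[x, y, z], [wx, wy, wz]], ...]. A call has 1 to 12 rows; each row shifts and turns the commanded pose from where the row before left it, along the tool's axes as they then stand; what a row does not reach is not made up. A row lasts 1/8 s, in which the tool goes at most 62.5 mm and 10.7 degrees, less where a joint would pass 70% of its speed; a pose out of reach is approached as far as the arm can. A call is refused whole if a number of a shift passes 62.5 or a number of a turn 10.7, either way. A call with a gripper value outside its range is refused whole. OPENING is the gripper command: -1 is fully open, 1 is shut, values between are in proportion, set as the call begins (- or left out, the last holds). The fingers move at their own pace and stop on an object; the grip force is fixed at half the most. Time passes only in rows, so rows that do not move let the fingers close. It gives the time, the measured TCP pose, the force and the opening at its end, in the units of the state.
- r.sense(): the state, without advancing time (a new reading comes with each control period).
- r.grab_frame(name): name is "scene" or "top" or "wrist"; returns the picture (384x512x3 uint8, blue, green, red); there is no depth.
- r.calibration(name): a dict with "K" (3x3 intrinsics, pixels), "world_from_camera" (4x4, takes a point from camera to world coordinates). Camera axes: x right, y down, z forward; pixel columns grow to the right and rows downward; lengths in m; the calibration is good to about 2 mm. A picture is of the moment at which its call begins: read the wrist's pose just before it. calibration takes no time and is no camera call; for the wrist camera it gives the pose at the moment of the call.
- r.hand_in(): hands the job in, once; it reports no verdict.
Trained networks look in the newest picture that a camera, given by its name, has taken for a name from the list of things; names that differ only in an ending like _2 or _b are one class to them, and where a whole thing is asked for, a point or a joint stands for the part that bears it (a point fixed in the world has none). Each returns a list of dicts, best first, with "conf" (0 to 1); they miss things now and then, are a little off and sometimes report something else, mostly with a low value. They report only what shows in the picture. A call takes as long as a camera call.
- r.boxes_of(query, camera): "at" ([x, y, z] in m, in world coordinates, good to about 4 mm: the middle of the surface that is visible of it).
- r.masks_of(query, camera): "region" (384x512 bool, what is visible of it).
- r.landmark_of(query, camera): "at" ([x, y, z] in m, in world coordinates, good to about 4 mm: a listed point, or the origin of a listed thing).
The state is a dict: "t": time; "qpos": joint angles; "joint_velocities": joint speeds; "joint_torque": joint torques, N m; "eef_pos": TCP position; "tcp_rot": TCP orientation; "contact_force": force on the tool from outside, world axes, zero at the start; "moment": the same for the moment, N m; "gripper_width": opening from 0.0 (shut) to 1.0 (fully open).
Only numpy, scipy, OpenCV 4.12 (cv2) and the standard library are available. Lean on these libraries where they do the work, as an engineer would, in place of code of your own. Each camera call takes 0.05 s, during which the arm holds its last target. There are 200 camera calls.

## Working session

There is one attempt and no reset: what is moved stays moved. The work goes in short steps, Python scripts to look and compute and a shell command to move; the robot and the scene stay as the last step left them, time stands still between calls to the robot, and variables do not carry over. Pictures are saved under pics/ and viewed, about 8 in all and at most 12, crops included, and the job is handed in when it is done.

```bash
ls; mkdir -p pics
python3 - <<'E'
from cell import r
import cv2,numpy as np
np.set_printoptions(precision=4,suppress=True)
s=r.sense();print(s['t'],s['eef_pos'],s['tcp_rot'],s['gripper_width'],s['contact_force'])
ims=[]
for c in("scene","top"):
    ims.append(r.grab_frame(c)); 
    for q in("hinge","thumb_pad","lens","pawl_pivot","stand","movement_holder","driver_carousel","dust_dome","wristwatch","loupe"):
        print(c,q,[(np.round(d['at'],4),round(d['conf'],2)) for d in r.landmark_of(q,c)[:2]])
cv2.imwrite('pics/a.png',ims[0]);cv2.imwrite('pics/b.png',ims[1])
print(r.sense()['t'])
E
```

```text
pics
0.0 [0.1262 0.5351 0.2572] [[-0.9732  0.2298 -0.0006]
 [ 0.2298  0.9732 -0.0013]
 [ 0.0003 -0.0014 -1.    ]] 1.0025833879986792 [ 0.6427  0.0268 -0.1206]
scene hinge [(array([ 0.6109, -0.1886,  0.1898]), 0.83)]
scene thumb_pad [(array([ 0.6465, -0.0097,  0.2826]), 0.73), (array([ 0.4772, -0.4339,  0.0005]), 0.46)]
scene lens [(array([0.666 , 0.0873, 0.2923]), 0.77), (array([ 0.6153, -0.1906,  0.1918]), 0.25)]
scene pawl_pivot [(array([ 0.6345, -0.1081,  0.2194]), 0.85), (array([0.773 , 0.0766, 0.0063]), 0.56)]
scene stand [(array([ 0.613 , -0.1942,  0.0033]), 0.7)]
scene movement_holder [(array([0.6614, 0.095 , 0.0003]), 0.66)]
scene driver_carousel []
scene dust_dome [(array([0.5063, 0.3951, 0.0016]), 0.71), (array([ 0.6615,  0.0972, -0.0031]), 0.26)]
scene wristwatch [(array([ 0.477 , -0.4347, -0.0031]), 0.83)]
scene loupe [(array([0.7684, 0.0745, 0.0031]), 0.43)]
top hinge [(array([ 0.6132, -0.1906,  0.1891]), 0.88)]
top thumb_pad [(array([ 0.6487, -0.011 ,  0.2796]), 0.79), (array([ 0.6826,  0.3976, -0.    ]), 0.61)]
top lens [(array([0.6701, 0.0847, 0.2935]), 0.61)]
top pawl_pivot [(array([ 0.6314, -0.1075,  0.221 ]), 0.71)]
top stand [(array([ 0.6172, -0.1903, -0.0022]), 0.6), (array([0.6681, 0.0856, 0.2932]), 0.5)]
top movement_holder []
top driver_carousel [(array([0.6835, 0.3945, 0.0022]), 0.74)]
top dust_dome [(array([0.5104, 0.3976, 0.004 ]), 0.91), (array([ 0.7714,  0.0743, -0.0039]), 0.39)]
top wristwatch [(array([ 0.6137, -0.1869,  0.0002]), 0.63), (array([ 0.4782, -0.4356, -0.0013]), 0.46)]
top loupe [(array([ 0.7721,  0.0735, -0.0015]), 0.54)]
1.1
```

View pics/a.png

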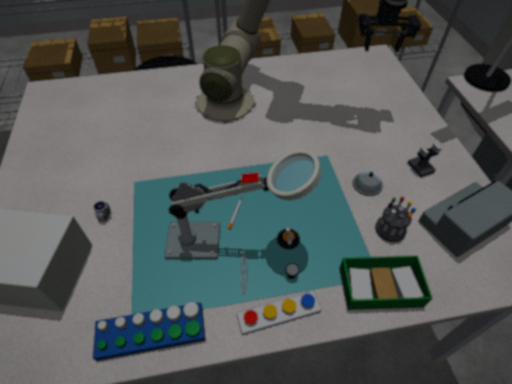

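View pics/b.png

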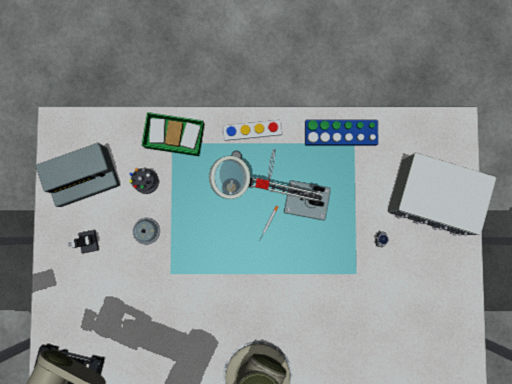

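The scene camera shows the red pad at about (250,178) and the lens ring at (293,174). The top camera shows the pad at (262,184), the ring at (230,177) and the hinge at (325,195). The landmarks agree with both pictures. The arm heading is about 78.5° and the arm angle about 0.45–0.5. I'll raise the tool, turn its x axis along the arm, shut the fingers, and move over.

```bash
python3 -m pendant '[[[0,0,-14],[0,0,9.8]],[[0,0,-14],[0,0,9.8]],[[0,0,-14],[0,0,9.8]],[[0,0,-14],[0,0,9.8]],[[0,0,-14],[0,0,9.8]],[[0,0,-14],[0,0,9.8]],[[0,0,-14],[0,0,9.8]],[[0,0,-14],[0,0,9.8]],[[0,0,-14],[0,0,9.8]]]' 1
python3 -m pendant '[[[-33,48,0],[0,0,0]],[[-33,48,0],[0,0,0]],[[-33,48,0],[0,0,0]],[[-33,48,0],[0,0,0]],[[-33,48,0],[0,0,0]],[[-33,48,0],[0,0,0]],[[-33,48,0],[0,0,0]],[[-33,48,0],[0,0,0]],[[-33,48,0],[0,0,0]],[[-33,48,0],[0,0,0]],[[-33,48,0],[0,0,0]],[[0,0,0],[0,0,0]]]'
```

```text
t: 2.22
eef_pos: [0.1263, 0.5352, 0.3842]
tcp_rot: [[0.205, 0.979, -0.0], [0.979, -0.205, -0.0], [-0.0, -0.0, -1.0]]
contact_force: [0.0, -0.5, -0.1]
gripper_width: 0.007
t: 3.72
eef_pos: [0.5735, 0.0716, 0.382]
tcp_rot: [[0.203, 0.979, -0.002], [0.979, -0.203, -0.0], [-0.001, -0.002, -1.0]]
contact_force: [0.0, 0.9, -0.1]
gripper_width: 0.008
```

```bash
cat > m.py <<'E'
from cell import r
import cv2,numpy as np,sys
np.set_printoptions(precision=4,suppress=True)
def run(tag,cams=("scene","top","wrist"),qs=("hinge","thumb_pad","lens","pawl_pivot")):
    s=r.sense();print(s['t'],s['eef_pos'],s['contact_force'])
    for c in cams:
        cv2.imwrite(f'pics/{tag}_{c}.png',r.grab_frame(c))
        for q in qs:
            print(c,q,[(np.round(d['at'],4),round(d['conf'],2)) for d in r.landmark_of(q,c)[:1]])
E
python3 -c "
from m import *
run('c')"
```

```text
3.725 [0.5735 0.0716 0.382 ] [ 0.0339  0.8918 -0.1403]
scene hinge [(array([ 0.6102, -0.1884,  0.1888]), 0.61)]
scene thumb_pad [(array([ 0.6445, -0.0113,  0.282 ]), 0.58)]
scene lens [(array([0.6653, 0.0854, 0.295 ]), 0.68)]
scene pawl_pivot [(array([ 0.629 , -0.1081,  0.2193]), 0.56)]
top hinge [(array([ 0.6161, -0.1898,  0.1878]), 0.67)]
top thumb_pad [(array([ 0.648 , -0.0121,  0.2804]), 0.71)]
top lens [(array([0.669 , 0.0857, 0.2961]), 0.92)]
top pawl_pivot [(array([ 0.6321, -0.1102,  0.2219]), 0.53)]
wrist hinge []
wrist thumb_pad [(array([ 0.6493, -0.0102,  0.2832]), 0.82)]
wrist lens [(array([0.6664, 0.0869, 0.2891]), 0.91)]
wrist pawl_pivot []
```

View pics/c_wrist.png

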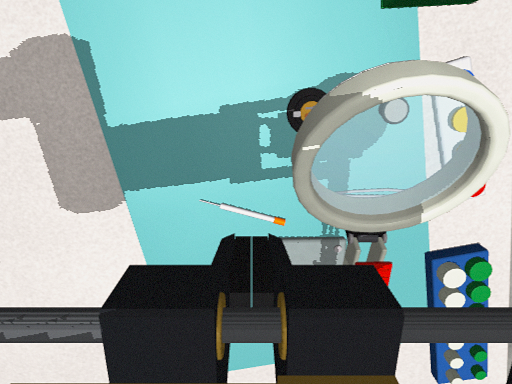

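The wrist picture shows the pad at about (375,272), partly behind the gripper, and the ring around (400,145). The networks agree to within 3 mm. They give a centre line elevation of 0.352 rad, so the joint is at about 0.50, with the pawl part way up a tooth. I'll move to 40 mm off the pad and tilt to match its face.

```bash
python3 -m pendant '[[[-17,22.5,0],[0,0,0]],[[-17,22.5,0],[0,0,0]],[[-17,22.5,0],[0,0,0]],[[-17,22.5,0],[0,0,0]],[[0,0,15],[0,0,0.6]],[[0,0,15],[0,0,0]],[[0,0,15],[0,0,0]],[[0,0,0],[0,2.7,0]],[[0,0,0],[0,2.6,0]],[[0,0,0],[0,0,0]]]'
python3 -c "
from m import *
run('d',qs=('thumb_pad','lens'))
im=cv2.imread('pics/d_scene.png')[120:280,140:350]
cv2.imwrite('pics/d2.png',cv2.resize(im,None,fx=3,fy=3,interpolation=2))"
```

```text
t: 5.72
eef_pos: [0.6461, -0.0106, 0.3386]
tcp_rot: [[0.209, 0.978, 0.019], [0.974, -0.21, 0.09], [0.092, -0.0, -0.996]]
contact_force: [-0.0, -1.4, 0.3]
gripper_width: 0.003
5.725 [ 0.6461 -0.0106  0.3386] [-0.0017 -1.3515  0.2592]
scene thumb_pad [(array([ 0.6469, -0.0089,  0.2827]), 0.75)]
scene lens [(array([0.6681, 0.0846, 0.2948]), 0.89)]
top thumb_pad []
top lens [(array([0.6691, 0.0857, 0.291 ]), 0.79)]
wrist thumb_pad [(array([0.6672, 0.0838, 0.292 ]), 0.63)]
wrist lens [(array([0.6673, 0.086 , 0.288 ]), 0.58)]
```

View pics/d2.png

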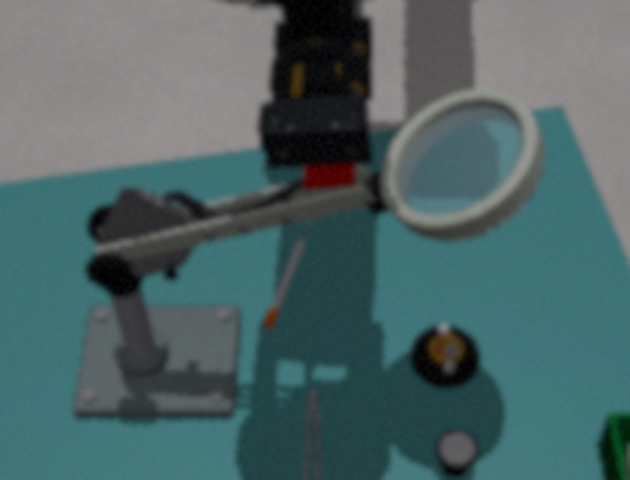

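View pics/d_wrist.png

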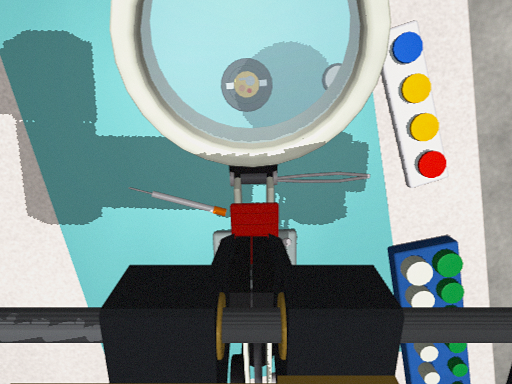

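The crop shows the fingertips over the red pad at (330,170). In the wrist view the fingers at column 251 line up with the pad's centre at column 254. I'll go down slowly to contact.

```bash
python3 -m pendant '[[[0,0,8],[0,0,0]],[[0,0,8],[0,0,0]],[[0,0,8],[0,0,0]],[[0,0,6],[0,0,0]],[[0,0,2],[0,0,0]],[[0,0,0],[0,0,0]],[[0,0,0],[0,0,0]]]'
python3 -m pendant '[[[0,0,1],[0,0,0]],[[0,0,1],[0,0,0]],[[0,0,1],[0,0,0]],[[0,0,0],[0,0,0]]]'
python3 -m pendant '[[[0,0,1],[0,0,0]],[[0,0,1],[0,0,0]],[[0,0,0],[0,0,0]]]'
```

```text
t: 7.05
eef_pos: [0.6469, -0.0073, 0.3072]
tcp_rot: [[0.208, 0.978, 0.02], [0.974, -0.209, 0.09], [0.092, 0.001, -0.996]]
contact_force: [0.4, 0.3, 0.7]
gripper_width: 0.007
t: 7.55
eef_pos: [0.6468, -0.0069, 0.3038]
tcp_rot: [[0.208, 0.978, 0.019], [0.974, -0.209, 0.09], [0.092, -0.0, -0.996]]
contact_force: [0.4, -0.6, -0.0]
gripper_width: 0.005
t: 7.92
eef_pos: [0.647, -0.0065, 0.3022]
tcp_rot: [[0.208, 0.978, 0.02], [0.974, -0.209, 0.091], [0.093, 0.001, -0.996]]
contact_force: [-0.3, 1.6, 3.1]
gripper_width: 0.005
```

```bash
python3 -m pendant '[[[0,0,1],[0,0,0]],[[0,0,1],[0,0,0]],[[0,0,0],[0,0,0]]]'
python3 -m pendant '[[[0,0,1],[0,0,0]],[[0,0,1],[0,0,0]],[[0,0,0],[0,0,0]]]'
python3 -m pendant '[[[0,0,1],[0,0,0]],[[0,0,0],[0,0,0]]]'
```

```text
t: 8.3
eef_pos: [0.647, -0.0065, 0.2999]
tcp_rot: [[0.208, 0.978, 0.019], [0.974, -0.209, 0.09], [0.092, 0.0, -0.996]]
contact_force: [0.7, 2.3, 3.0]
gripper_width: 0.006
t: 8.68
eef_pos: [0.647, -0.0064, 0.2978]
tcp_rot: [[0.208, 0.978, 0.019], [0.974, -0.209, 0.09], [0.092, -0.0, -0.996]]
contact_force: [0.1, 2.6, 3.3]
gripper_width: 0.002
t: 8.93
eef_pos: [0.647, -0.0063, 0.2969]
tcp_rot: [[0.208, 0.978, 0.019], [0.974, -0.209, 0.09], [0.092, 0.0, -0.996]]
contact_force: [0.6, 2.0, 3.9]
gripper_width: 0.006
```

```bash
python3 -m pendant '[[[0.3,0,1],[0,0,0]],[[0.3,0,1],[0,0,0]],[[0,0,0],[0,0,0]]]'
python3 -m pendant '[[[0.9,0,1.93],[0,-0.57,0]],[[0.9,0,1.93],[0,-0.57,0]],[[0.9,0,1.93],[0,-0.57,0]],[[0.9,0,1.93],[0,-0.57,0]]]'
python3 -c "
from m import *
run('e',qs=('thumb_pad','lens','pawl_pivot'),cams=('scene','wrist'))"
```

```text
t: 9.3
eef_pos: [0.6472, -0.0056, 0.2954]
tcp_rot: [[0.208, 0.978, 0.02], [0.974, -0.209, 0.09], [0.092, 0.001, -0.996]]
contact_force: [-0.2, 2.8, 5.2]
gripper_width: 0.005
t: 9.8
eef_pos: [0.648, -0.0016, 0.2879]
tcp_rot: [[0.209, 0.978, 0.011], [0.977, -0.209, 0.051], [0.052, 0.0, -0.999]]
contact_force: [-0.9, 1.2, 4.6]
gripper_width: 0.003
9.8 [ 0.648  -0.0016  0.2879] [-0.9057  1.1519  4.5969]
scene thumb_pad []
scene lens [(array([0.6684, 0.091 , 0.283 ]), 0.62)]
scene pawl_pivot [(array([ 0.63  , -0.1074,  0.2159]), 0.62)]
wrist thumb_pad []
wrist lens [(array([0.668 , 0.0903, 0.2772]), 0.86)]
wrist pawl_pivot [(array([ 0.6313, -0.1101,  0.2133]), 0.93)]
```

The arm is following, with about 5 N at the pad and the lens down 12 mm, so I'll continue along the arc.

```bash
python3 -m pendant '[[[1.3,0,3],[0,-0.86,0]],[[1.7,0,3.93],[0,-1.146,0]],[[1.7,0,3.93],[0,-1.146,0]],[[1.7,0,3.93],[0,-1.146,0]],[[1.7,0,3.93],[0,-1.146,0]],[[1.7,0,3.93],[0,-1.146,0]],[[1.7,0,3.93],[0,-1.146,0]],[[1.7,0,3.93],[0,-1.146,0]],[[1.7,0,3.93],[0,-1.146,0]],[[1.7,0,3.93],[0,-1.146,0]]]'
python3 -c "
from m import *
run('f',qs=('lens','pawl_pivot'))"
```

```text
t: 11.45
eef_pos: [0.651, 0.0134, 0.2487]
tcp_rot: [[0.207, 0.978, -0.03], [0.968, -0.209, -0.14], [-0.143, -0.0, -0.99]]
contact_force: [-2.0, 2.2, 5.5]
gripper_width: 0.005
11.45 [0.651  0.0134 0.2487] [-2.0487  2.2205  5.5224]
scene lens [(array([ 0.6647,  0.0963, -0.0014]), 0.55)]
scene pawl_pivot [(array([ 0.6308, -0.1041,  0.1949]), 0.52)]
top lens [(array([0.6734, 0.1009, 0.2195]), 0.74)]
top pawl_pivot []
wrist lens [(array([0.6697, 0.1023, 0.2168]), 0.68)]
wrist pawl_pivot [(array([ 0.6325, -0.1055,  0.1975]), 0.69)]
```

```bash
python3 -m pendant '[[[1.7,0,3.93],[0,-1.146,0]],[[1.7,0,3.93],[0,-1.146,0]],[[1.7,0,3.93],[0,-1.146,0]],[[1.7,0,3.93],[0,-1.146,0]],[[1.7,0,3.93],[0,-1.146,0]],[[1.7,0,3.93],[0,-1.146,0]],[[1.7,0,3.93],[0,-1.146,0]],[[1.3,0,3],[0,-0.86,0]],[[0.85,0,1.96],[0,-0.57,0]]]'
python3 -c "
from m import *
run('g',qs=('lens','pawl_pivot'))"
```

```text
t: 13.02
eef_pos: [0.6527, 0.0201, 0.2138]
tcp_rot: [[0.199, 0.978, -0.063], [0.932, -0.209, -0.296], [-0.303, 0.0, -0.953]]
contact_force: [-0.2, -0.8, 5.6]
gripper_width: 0.005
13.025 [0.6527 0.0201 0.2138] [-0.1681 -0.7707  5.5964]
scene lens [(array([0.6685, 0.1032, 0.1773]), 0.6)]
scene pawl_pivot [(array([ 0.6302, -0.1027,  0.1834]), 0.72)]
top lens [(array([0.6715, 0.1015, 0.1726]), 0.81)]
top pawl_pivot []
wrist lens [(array([0.6711, 0.0994, 0.1694]), 0.71)]
wrist pawl_pivot [(array([ 0.6293, -0.1017,  0.1829]), 0.7)]
```

```bash
python3 -m pendant '[[[0.85,0,1.96],[0,-0.57,0]],[[0.85,0,1.96],[0,-0.57,0]],[[0.85,0,1.96],[0,-0.57,0]],[[0.85,0,1.96],[0,-0.57,0]],[[0.85,0,1.96],[0,-0.57,0]],[[0.85,0,1.96],[0,-0.57,0]]]'
python3 -m pendant '[[[0.43,0,0.98],[0,-0.29,0]],[[0.43,0,0.98],[0,-0.29,0]]]'
python3 -c "
from m import *
run('h',qs=('lens',))"
```

```text
t: 14.22
eef_pos: [0.6529, 0.0212, 0.2011]
tcp_rot: [[0.195, 0.978, -0.075], [0.913, -0.209, -0.351], [-0.359, 0.0, -0.933]]
contact_force: [1.0, 1.5, 4.2]
gripper_width: 0.006
t: 14.48
eef_pos: [0.6529, 0.0213, 0.1991]
tcp_rot: [[0.194, 0.978, -0.077], [0.909, -0.209, -0.36], [-0.368, 0.0, -0.93]]
contact_force: [1.3, 3.4, 5.0]
gripper_width: 0.007
14.475 [0.6529 0.0213 0.1991] [1.327  3.3841 4.9665]
scene lens [(array([0.6682, 0.1   , 0.1532]), 0.89)]
top lens [(array([0.6736, 0.099 , 0.1517]), 0.78)]
wrist lens [(array([0.6669, 0.1017, 0.1488]), 0.6)]
```

```bash
python3 -m pendant '[[[0.43,0,0.98],[0,-0.29,0]],[[0.43,0,0.98],[0,-0.29,0]],[[0.43,0,0.98],[0,-0.29,0]]]'
python3 -m pendant '[[[0.43,0,0.98],[0,-0.29,0]],[[0.43,0,0.98],[0,-0.29,0]]]'
python3 -m pendant '[[[0.3,0,0.8],[0,-0.2,0]],[[0,0,0],[0,0,0]]]'
```

```text
t: 15.15
eef_pos: [0.6529, 0.0213, 0.1958]
tcp_rot: [[0.193, 0.978, -0.08], [0.904, -0.209, -0.374], [-0.382, 0.0, -0.924]]
contact_force: [1.4, 4.4, 5.4]
gripper_width: 0.007
t: 15.4
eef_pos: [0.6529, 0.0214, 0.1937]
tcp_rot: [[0.192, 0.978, -0.082], [0.9, -0.209, -0.383], [-0.392, 0.0, -0.92]]
contact_force: [1.3, 5.7, 4.5]
gripper_width: 0.009
t: 15.65
eef_pos: [0.653, 0.0214, 0.1933]
tcp_rot: [[0.192, 0.978, -0.082], [0.898, -0.209, -0.386], [-0.395, 0.001, -0.919]]
contact_force: [-0.0, 5.8, 6.2]
gripper_width: 0.008
```

```bash
python3 -m pendant '[[[0,0,0.8],[0,0,0]],[[0,0,0],[0,0,0]]]'
python3 -m pendant '[[[0,0,0.8],[0,0,0]],[[0,0,0],[0,0,0]]]'
python3 -m pendant '[[[0,0,0.8],[0,0,0]],[[0,0,0],[0,0,0]]]'
python3 -c "
from m import *
run('i',qs=('lens',))"
```

```text
t: 15.9
eef_pos: [0.653, 0.0214, 0.1931]
tcp_rot: [[0.192, 0.978, -0.081], [0.899, -0.209, -0.386], [-0.394, 0.001, -0.919]]
contact_force: [0.0, 7.0, 8.8]
gripper_width: 0.005
t: 16.15
eef_pos: [0.653, 0.0213, 0.1928]
tcp_rot: [[0.193, 0.978, -0.08], [0.899, -0.209, -0.386], [-0.394, 0.002, -0.919]]
contact_force: [1.0, 8.8, 12.0]
gripper_width: 0.007
t: 16.4
eef_pos: [0.6531, 0.0213, 0.1926]
tcp_rot: [[0.193, 0.978, -0.079], [0.899, -0.208, -0.386], [-0.394, 0.003, -0.919]]
contact_force: [-0.1, 10.5, 13.7]
gripper_width: 0.006
16.4 [0.6531 0.0213 0.1926] [-0.0856 10.5364 13.6812]
scene lens [(array([0.6686, 0.1011, 0.1463]), 0.67)]
top lens [(array([0.6689, 0.0969, 0.1446]), 0.71)]
wrist lens [(array([0.6689, 0.1016, 0.1388]), 0.62)]
```

The force is now rising steeply with no motion (about 17 N), and the lens is at z≈0.145, which is the computed stop height. I'll withdraw along the finger axis.

```bash
python3 -m pendant '[[[0,0,-1.5],[0,0,0]],[[0,0,-2],[0,0,0]],[[0,0,-3],[0,0,0]],[[0,0,-4],[0,0,0]],[[0,0,-5],[0,0,0]],[[0,0,-7],[0,0,0]],[[0,0,-12],[0,0,0]],[[0,0,-20],[0,0,0]],[[0,0,-25],[0,0,0]],[[0,0,-25],[0,0,0]],[[0,0,0],[0,0,0]]]'
python3 -c "
from m import *
run('j',qs=('hinge','thumb_pad','lens','pawl_pivot','movement_holder','loupe','screwdriver','tweezers'))
a=cv2.imread('pics/j_scene.png')[120:280,140:350]
cv2.imwrite('pics/j2.png',cv2.resize(a,None,fx=3,fy=3,interpolation=2))"
```

```text
t: 18.08
eef_pos: [0.6617, 0.0615, 0.2886]
tcp_rot: [[0.193, 0.978, -0.079], [0.899, -0.208, -0.386], [-0.394, 0.004, -0.919]]
contact_force: [0.9, 0.1, -0.8]
gripper_width: 0.002
18.075 [0.6617 0.0615 0.2886] [ 0.9033  0.0709 -0.8117]
scene hinge [(array([ 0.6159, -0.193 ,  0.1886]), 0.68)]
scene thumb_pad [(array([0.6479, 0.0116, 0.1944]), 0.76)]
scene lens [(array([0.6712, 0.0999, 0.1447]), 0.56)]
scene pawl_pivot [(array([ 0.6305, -0.1022,  0.1725]), 0.68)]
scene movement_holder [(array([ 0.6612,  0.095 , -0.0026]), 0.77)]
scene loupe [(array([0.7707, 0.0762, 0.0039]), 0.63)]
scene screwdriver [(array([ 0.5361, -0.0405, -0.0028]), 0.51)]
scene tweezers [(array([ 0.7408, -0.0465, -0.0002]), 0.7)]
top hinge [(array([ 0.616 , -0.1902,  0.1907]), 0.82)]
top thumb_pad [(array([0.6507, 0.0124, 0.193 ]), 0.63)]
top lens [(array([0.6724, 0.097 , 0.1443]), 0.65)]
top pawl_pivot [(array([ 0.6337, -0.105 ,  0.1773]), 0.64)]
top movement_holder []
top loupe [(array([ 0.7722,  0.0727, -0.0007]), 0.43)]
top screwdriver [(array([ 0.5399, -0.0371, -0.002 ]), 0.55)]
top tweezers [(array([ 0.7482, -0.0506,  0.0028]), 0.46)]
wrist hinge [(array([ 0.6147, -0.1912,  0.1884]), 0.83)]
wrist thumb_pad [(array([0.6533, 0.0083, 0.1943]), 0.77)]
wrist lens [(array([0.6703, 0.1   , 0.1409]), 0.55)]
wrist pawl_pivot [(array([0.7743, 0.0768, 0.0021]), 0.66)]
wrist movement_holder []
wrist loupe [(array([0.7713, 0.0777, 0.0045]), 0.67)]
wrist screwdriver [(array([ 0.5385, -0.0405,  0.0021]), 0.63)]
wrist tweezers [(array([ 0.7398, -0.0499, -0.0002]), 0.68)]
```

View pics/j2.png

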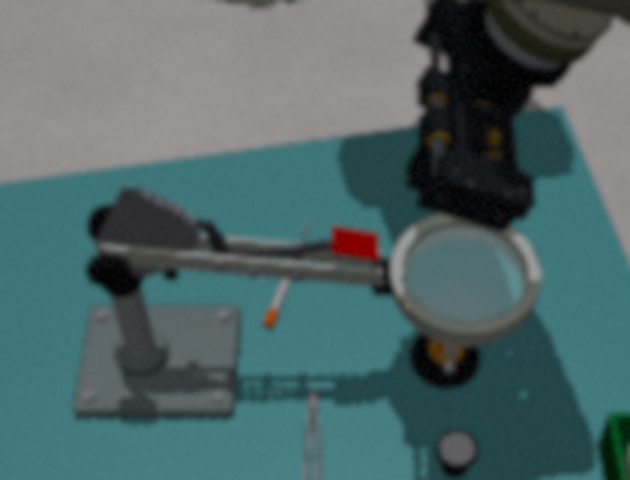

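View pics/j_wrist.png

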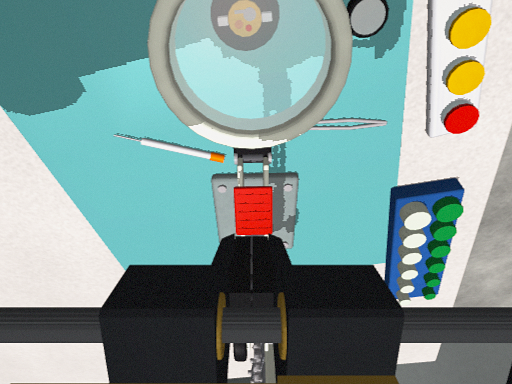

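```bash
python3 -c "
from cell import r
print(r.hand_in(), r.sense()['t'])"
```

```text
the job is handed in; nothing more can be done
the job is handed in; nothing more can be done
```

The magnifier is down on its stop with the pawl sprung back into the bottom notch, and I handed the job in at about 18 s. I pressed the pad with closed fingertips to its end of travel. Keeping it pressed, I pushed the arm along its arc about the hinge at about 5 N until the force at the stop rose to about 17 N. Then I drew the fingers off along their own axis.

**Last checks:**
- **Arm on its stop:** the scene and top cameras put the lens at z ≈ 0.1445 m, and the expected height is 0.145 m. The wrist camera read 4 mm lower, within its usual error.
- **Pawl in the notch:** all three cameras put the pad at z ≈ 0.194 m. That is its released height on the stop; it would be about 0.178 m if still pressed.
- **Robot clear:** the force reading was back to noise, under 1.5 N, and the last scene picture shows the fingers clear of the pad and lens.
- **Bystanders:** the movement holder and loupe were within measuring error of their first positions. The tweezers and screwdriver look unmoved in the pictures, but I didn't measure them beforehand. I didn't re-measure the wristwatch, dome and carousel. The tool came no closer than well above them.

**Failed or disagreed:** the networks missed a few views. One scene reading put the lens on the bench mid-way, and one wrist reading put the pawl pivot on the loupe; I discarded both because the other cameras contradicted them.

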